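# Drop the levelling feet into the open accessory case

## Task

Pack the three levelling feet: slide the white drop-bottom bin along its rails, feet inside and floor still shut, up against the end stop above the open case (not the lidded one). Then pull the bin's latch so that its floor swings open and all three feet drop into that case; leave the bin at the stop with its floor hanging open, and leave the things lying around where they are.

Things in the scene. Friction and masses are not known exactly. Their poses are not given: they have to be found in the camera images.
- rails: fixed stand of two level steel rails (12 mm, axis 200 mm above the table, at x = -90 and +90 mm of its own frame) along its own y, on four 20 mm square posts 210 mm high at y = -225 and +225 mm. Origin: on the table at the centre of the stand; own +x points away from the robot, +y to the robot's left (stand yaw within 0.32 rad).
- bin (a joint): position of the bin along the rails' own +y (m): 0 in the middle, stops at -0.13 and +0.13, each straight above one of the two cases. It slides with about 4 N of friction and stays where left.
- bin_rim (a point): centre of the bin's open top, 245 mm above the table; its axes are those of the rails. The bin is a white box open at the top, 104 mm square outside, walls 4 mm thick and 75 mm high, its floor 170 mm above the table. Black lugs 26 mm high (centred 200 mm above the table) carry it on the rails. It can be pushed along by any side wall; the space between the rails beside it is free.
- latch_tab (a point): centre of the latch's dark steel tab, 6 mm thick (along x), 36 mm wide (along y), 40 mm high, on the bin's far (+x) side, 70 mm from the bin's centre; upright at rest, its centre 265 mm and its top 285 mm above the table. The latch pivots 50 mm below this point about an axis along the rails.
- latch (a joint): turn of the latch (rad): 0 shut, where a spring holds it; grows as the tab is drawn towards the bin's centre (-x of the rails), stop at 0.35. About 2.5 N at the tab starts it, about 5 N holds it at the stop; past about 0.2 its nose lets go of the floor. It springs back when released.
- floor (a joint): opening angle of the bin's hinged steel floor (rad): 0 shut, 1.5 hanging open. Hinged on the near (-x) side of the bin, it falls open by itself when the latch lets go.
- case: open black case, fixed on the table under one end of the rails, left or right: 164 mm (x) by 130 mm (y) by 55 mm high, walls 4 mm, open at the top. Origin: centre of its underside, axes as the rails.
- shut_case: closed black case of the same size with a lid and a small wire handle (top of it 67 mm above the table), fixed under the other end. Origin: centre of its underside.
- foot0: one of three small levelling feet lying in the bin, a 22 mm square black rubber pad 7 mm thick with an aluminium stem 14 mm across on it, 24 mm high in all, 25 to 50 g. Origin: centre of its base.
- foot1: one of three small levelling feet lying in the bin, a 22 mm square black rubber pad 7 mm thick with an aluminium stem 14 mm across on it, 24 mm high in all, 25 to 50 g. Origin: centre of its base.
- foot2: one of three small levelling feet lying in the bin, a 22 mm square black rubber pad 7 mm thick with an aluminium stem 14 mm across on it, 24 mm high in all, 25 to 50 g. Origin: centre of its base.
- tape: roll of yellow packing tape lying flat on the table beyond the rails, 100 mm across, 48 mm high; leave it alone. Origin: centre of its underside.
- mouse: black computer mouse, 100 by 58 by 32 mm, on the table beyond the rails; leave it alone. Origin: centre of its underside.
- oil: small amber jar, 32 mm across, 60 mm high, on the robot's side of the rails; leave it alone. Origin: centre of its underside.

How it is judged:
On the way, in this order (a step that is already met when the one before it is completed fails the run):
1. the bin stands at the stop above the open case, its floor shut (horizontal distance between bin_rim and case below 0.008 m and value of joint floor below 0.1 rad), for 0.2 s.
2. the floor has swung open there (horizontal distance between bin_rim and case below 0.008 m and value of joint floor above 1.2 rad), for 0.1 s.
At the end, for the whole second after the job is handed in: the bin is within 8 mm of the stop above the open case, its floor hangs open (over 1.2 rad), and all three feet lie at rest inside the open case, below its rim (all of step 2 and x of foot0 in the frame of case between -0.08 and 0.08 m and y of foot0 in the frame of case between -0.063 and 0.063 m and z of each of foot0, foot1, foot2 in the frame of case below 0.05 m and linear speed of each of foot0, foot1, foot2 below 0.03 m/s and x of foot1 in the frame of case between -0.08 and 0.08 m and y of foot1 in the frame of case between -0.063 and 0.063 m and x of foot2 in the frame of case between -0.08 and 0.08 m and y of foot2 in the frame of case between -0.063 and 0.063 m); the robot touches nothing.
It fails at once if the floor comes open away from the open case (value of joint floor above 0.2 rad and horizontal distance between bin_rim and case above 0.02 m).
It fails at once if a bystander (tape, mouse or jar) is shifted by more than 20 mm (distance of any of tape, mouse, oil from where it was at the start of the episode above 0.02 m).
It also fails if it takes over 43 s, if anything falls off the work surface, if the arm or the gripper's body presses on something with over 40 N, if the wrist force passes 120 N, or if a joint passes its speed limit or range.

## Robot

A 7-joint arm with a two-finger parallel gripper is mounted at the origin on the work surface. World frame = base frame: x ahead of the robot, y to its left, z up, the work surface at z = 0. Lengths are in m, angles in rad, forces in N, time in s.
With the tool pointing down it reaches from about 0.4 to 0.85 m from the base axis. Payload 6.9 kg.
Tool frame: the origin (TCP) lies midway between the tips of the shut fingers; the grasp point (between the pads) lies behind it (ctrl.pinch_z is the z of the grasp point in the tool frame, in m); z points along the fingers, y is the line along which they close (so a half turn about z gives the same grasp; the last joint's range is limited). The gripper opens to 85 mm and grips with 20 to 120 N. Pads are 22 mm wide; open, the fingers measure 114 mm over their backs; the gripper's body (76 mm by 85 mm) begins 54 mm behind the grasp point. The pads swing forward as they close: fully open they stand 13 mm farther back than shut.
Start: joints at [-1.081, 0.507, -0.238, 1.5, 0.126, 1.149, -0.155], TCP at [0.234, 0.58, 0.231] pointing down, gripper open.
Joint ranges: [-3.08, 3.08], [-0.24, 2.05], [-1.43, 1.35], [0, 2.5], [-1.52, 4.66], [0.17, 1.96], [-2.89, 2.89]. Speed limits (rad/s): [2.39, 2.39, 3.14, 3.14, 3.14, 3.14, 3.14].

## Interface

Orientations are given as a unit quaternion [w, x, y, z].
In Python, from station import ctrl, get_state, vision, ticket, models gives the robot as it stands. Calls block until the motion is done:
- ctrl.movep(position, orientation): joint-space move of the TCP to a pose.
- ctrl.movel(position, frame=None, max_speed=0.15): straight line of the TCP; frame=None keeps the orientation; max_speed is the mean speed in m/s.
- ctrl.set_joints(angles): joint-space move.
- ctrl.ungrasp() and ctrl.close_gripper(force=None): open the fingers fully, or close them until they stop; force is the grip in N (None keeps the last).
- ctrl.pause(seconds).
- ctrl.ik(position, orientation): joint angles nearest the present ones, or None.
- get_state(): the state.
- vision.grab_frame(name): name is "scene" or "top" or "wrist"; returns (picture, depth): 480x640x3 uint8, blue, green, red; 480x640 float32, m along the optical axis (not along the pixel's ray), 0 where there is no reading.
- vision.camera_info(name): a dict with "mtx" (3x3 intrinsics, pixels), "dist_coeffs" ([k1, k2, p1, p2, k3] as OpenCV has them; the pictures are not rectified), "R" (3x3) and "t" (3): a world point X has camera coordinates R X + t; the wrist camera has in their place "hand_eye" (4x4, takes a point from camera to tool coordinates, whose origin is the TCP and whose axes are the flange's). Camera axes: x right, y down, z forward; pixel columns grow to the right and rows downward; lengths in m; the calibration is good to about 2 mm. A picture is of the moment at which its call begins: read the wrist's pose just before it. camera_info takes no time and is no camera call.
A pose or a line that the arm cannot do raises ctrl.Unreachable and nothing moves.
- ticket.close_job(): hands the job in; it is judged then, once.
Trained networks look in the newest picture that a camera, given by its name, has taken for a name from the list of things; names that differ only in an ending like _2 or _b are one class to them, and where a whole thing is asked for, a point or a joint stands for the part that bears it (a point fixed in the world has none). Each returns a list of dicts, best first, with "p" (0 to 1); they miss things now and then, are a little off and sometimes report something else, mostly with a low value. They report only what shows in the picture. A call takes as long as a camera call.
- models.recognise(camera, target): "point" ([column, row] in pixels, amid what is visible of it).
- models.masks_of(camera, target): "mask" (480x640 bool, what is visible of it) and "point" ([column, row] in pixels, amid what is visible of it).
The state is a dict: "time": time; "qpos": joint angles; "qd": joint speeds; "tau": joint torques, N m; "tcp_pos": TCP position; "eef_rot": TCP orientation; "contact_force": force on the tool from outside, world axes, zero at the start; "wrist_torque": the same for the moment, N m; "width": finger opening in m; "gripper_force": force on a finger pad.
Only numpy, scipy, OpenCV 4.12 (cv2) and the standard library are available. Lean on these libraries where they do the work, as an engineer would, in place of code of your own. Each camera call takes 0.05 s, during which the arm holds its last target. There are 200 camera calls.

## Working session

There is one attempt and no reset: what is moved stays moved. The work goes in short steps, each a Python script; the robot and the scene stay as the last script left them, time stands still between calls to the robot, and variables do not carry over. Pictures are saved under pics/ and viewed, at most 10 in all, crops included, and the job is handed in when it is done.

```bash
mkdir -p pics
python3 - <<'E'
from station import ctrl,get_state,vision,models
import cv2,numpy as np
for n in ["scene","top"]:
    im,d=vision.grab_frame(n); cv2.imwrite(f"pics/{n}.png",im); np.save(f"{n}_d.npy",d)
    ci=vision.camera_info(n); print(n,ci)
    for t in ["bin","latch_tab","case","shut_case","rails","tape","mouse","oil","foot0"]:
        print(t,[(np.round(r["point"]).tolist(),round(r["p"],2)) for r in models.recognise(n,t)[:3]])
s=get_state();print(s["time"],s["tcp_pos"],s["eef_rot"],s["contact_force"],ctrl.pinch_z)
E
```

```text
scene {'mtx': array([[496.58790167,   0.        , 326.14241538],
       [  0.        , 496.58790167, 239.07264747],
       [  0.        ,   0.        ,   1.        ]]), 'dist_coeffs': array([-0.10913685,  0.        ,  0.        ,  0.        ,  0.        ]), 'R': array([[-0.3552026 ,  0.93478518, -0.00278955],
       [ 0.77582725,  0.29313397, -0.55871688],
       [-0.52146255, -0.2006219 , -0.82935377]]), 't': array([ 0.16802263, -0.32910661,  1.29613537])}
bin [([300.0, 224.0], 0.55)]
latch_tab [([287.0, 240.0], 0.97)]
case [([243.0, 268.0], 0.87)]
shut_case [([373.0, 295.0], 0.6)]
rails [([300.0, 234.0], 0.83)]
tape [([318.0, 360.0], 0.71)]
mouse [([198.0, 334.0], 0.62), ([289.0, 237.0], 0.2)]
oil [([397.0, 231.0], 0.55), ([298.0, 219.0], 0.42)]
foot0 [([305.0, 220.0], 0.47)]
top {'mtx': array([[555.08734994,   0.        , 315.18146419],
       [  0.        , 555.08734994, 241.86094569],
       [  0.        ,   0.        ,   1.        ]]), 'dist_coeffs': array([-0.02009824,  0.        ,  0.        ,  0.        ,  0.        ]), 'R': array([[-0.00321136, -0.99998756,  0.00381703],
       [-0.99537654,  0.00283008, -0.09600796],
       [ 0.09599596, -0.0041077 , -0.99537325]]), 't': array([0.05604696, 0.58668711, 1.00415677])}
bin [([366.0, 264.0], 0.7), ([364.0, 279.0], 0.36)]
latch_tab [([363.0, 216.0], 0.76)]
case [([431.0, 172.0], 0.68)]
shut_case [([277.0, 273.0], 0.62), ([364.0, 218.0], 0.56), ([366.0, 277.0], 0.28)]
rails []
tape [([299.0, 154.0], 0.55)]
mouse [([433.0, 173.0], 0.68)]
oil [([278.0, 356.0], 0.76)]
foot0 [([358.0, 252.0], 0.71), ([343.0, 276.0], 0.63), ([365.0, 261.0], 0.46)]
1.0 [0.23405899 0.57951202 0.23129607] [6.05022652e-06 1.90747744e-01 9.81639087e-01 4.83650073e-06] [ 0.17811294 -0.13883462 -0.75838277] -0.0187
```

View pics/top.png

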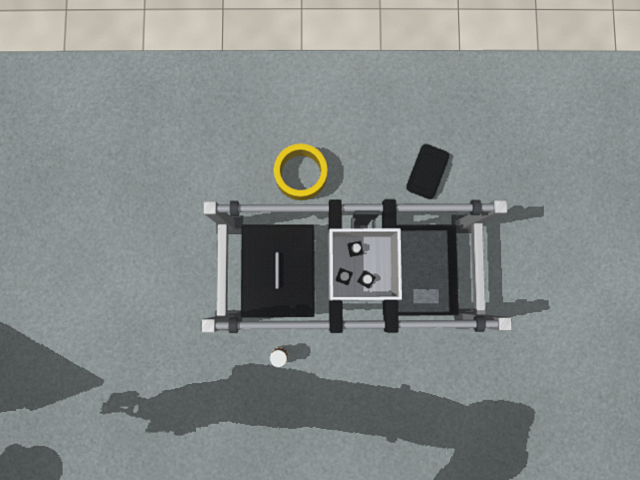

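View pics/scene.png

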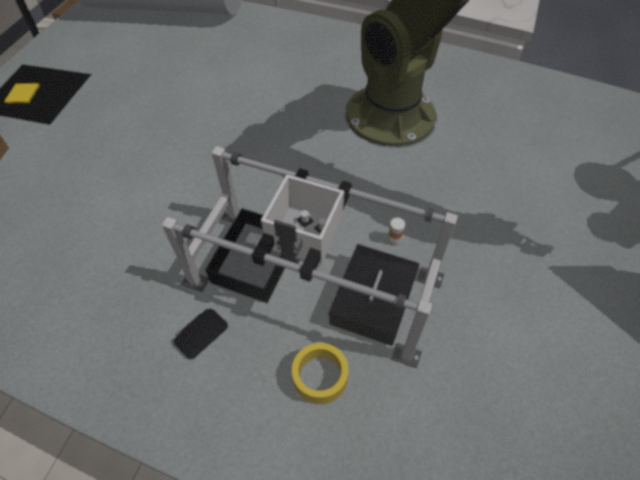

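The open case is on the robot's right (-y, top image ~(425,270)), and the lidded one is on the left (~(277,270)). The bin is near (365,264) and holds the three feet. The tab is at ~(364,218), the jar at (278,357), and the post tops are at about (210,208), (500,206), (208,325) and (505,323).

```bash
cat > h.py <<'E'
import cv2,numpy as np
from station import ctrl,get_state,vision,models
def cloud(n,d):
    ci=vision.camera_info(n); v,u=np.mgrid[0:480,0:640]
    p=cv2.undistortPoints(np.stack([u,v],-1).reshape(-1,1,2).astype(np.float32),ci["mtx"],np.array(ci["dist_coeffs"])).reshape(480,640,2)
    c=np.concatenate([p*d[...,None],d[...,None]],-1)
    return (c-ci["t"])@ci["R"]   # R^T (c - t)
def stand(n,d):
    P=cloud(n,d); z=P[...,2]
    m=lambda a,b:(z>a)&(z<b)&(d>0)
    ctr=[]
    for (u,v) in [(210,208),(500,206),(208,325),(505,323)]:
        w=np.zeros_like(z,bool); w[v-12:v+13,u-12:u+13]=1
        q=P[w&m(.2045,.217)][:,:2]; r=cv2.minAreaRect(q.astype(np.float32)); ctr.append(r[0]); print("post",np.round(r[0],4),np.round(r[1],4),len(q))
    return P,m,np.array(ctr)
E
python3 - <<'E'
from h import *
d=np.load("top_d.npy"); P,m,c=stand("top",d)
print("centre",c.mean(0)); yd=c[0]-c[1]+c[2]-c[3]; xd=c[0]-c[2]+c[1]-c[3]
print("yaw from y",np.arctan2(-yd[0],yd[1]),"from x",np.arctan2(xd[1],xd[0]))
box=np.zeros(d.shape,bool); box[195:330,310:430]=1
for nm,a,b in [("rim",.236,.252),("tab",.262,.295)]:
    q=P[box&m(a,b)]; r=cv2.minAreaRect(q[:,:2].astype(np.float32)); print(nm,r,len(q),q.mean(0))
box=np.zeros(d.shape,bool); box[195:330,395:470]=1
q=P[box&m(.045,.06)]; r=cv2.minAreaRect(q[:,:2].astype(np.float32)); print("case",r,len(q))
E
```

```text
post [0.6237 0.2126] [0.0276 0.0196] 199
post [ 0.6243 -0.2274] [0.0287 0.0192] 196
post [0.4437 0.2131] [0.0275 0.0182] 200
post [ 0.4441 -0.2282] [0.0276 0.0198] 216
centre [ 0.53395547 -0.00749083]
yaw from y 0.0012155598806003396 from x 0.000945534436202331
rim ((0.542202889919281, -0.018300697207450867), (0.10411573946475983, 0.11992810666561127), 89.7574691772461) 905 [ 0.54108658 -0.01958611  0.24470203]
tab ((0.6040254831314087, -0.017256613820791245), (0.006333132740110159, 0.03499670699238777), 0.04321672394871712) 170 [ 0.60333763 -0.01748773  0.28054773]
case ((0.5405800938606262, -0.15831615030765533), (0.13180960714817047, 0.18925590813159943), 88.50592041015625) 629
```

Run:
```python
from h import *
q=[0,0,1,0]
p=get_state()["tcp_pos"]
ctrl.movel([p[0],p[1],0.38])
ctrl.close_gripper(force=30)
ctrl.movep([.534,.09,.38],q)
ctrl.movel([.534,.09,.212],max_speed=.2)
b=get_state()["contact_force"]; print(get_state()["time"],b,get_state()["tcp_pos"])
y=.09
while y>-.09:
    y-=.012 if y>-.05 else .004
    ctrl.movel([.534,y,.212],max_speed=.08)
    s=get_state(); f=s["contact_force"]-b
    print(round(y,3),s["tcp_pos"][1].round(4),f.round(1),round(s["time"],2))
    if f[1]>9: break
im,d=vision.grab_frame("top"); cv2.imwrite("pics/top2.png",im); np.save("top2.npy",d)
P=cloud("top",d)
print(np.array([r["point"] for r in models.recognise("top","latch_tab")]))
z=P[...,2]; box=np.zeros(d.shape,bool); box[195:330,310:480]=1
q=P[box&(z>.262)&(z<.295)&(P[...,0]>.59)]; print(len(q),cv2.minAreaRect(q[:,:2].astype(np.float32)))
```

```text
5.9667 [0.33751406 0.18292667 0.22886347] [0.5346226  0.09036529 0.21291638]
0.078 0.0769 [-0.3  0.5 -0.2] 6.27
0.066 0.0651 [-0.2 -0.6 -0.4] 6.57
0.054 0.0532 [-0.9  0.2 -0.8] 6.87
0.042 0.0414 [-0.7 -0.7  0.3] 7.17
0.03 0.0296 [-0.8 -0.4 -0.8] 7.47
0.018 0.0177 [-0.3 -0.5  0.4] 7.77
0.006 0.0057 [ 0.3  0.1 -1. ] 8.07
-0.006 -0.0064 [-0.2 -0.9 -0.7] 8.37
-0.018 -0.0183 [-1.1 -0.2 -0.7] 8.67
-0.03 -0.0303 [-0.9  0.6  0.5] 8.97
-0.042 -0.0423 [-0.1 -1.1 -1. ] 9.27
-0.054 -0.0544 [-0.8  0.  -1.2] 9.57
-0.058 -0.0578 [ 0.1  2.1 -0.9] 9.82
-0.062 -0.062 [-0.7  2.6  0.2] 10.07
-0.066 -0.0662 [-0.9  2.2 -0. ] 10.32
-0.07 -0.0703 [ 0.3  2.1 -0.1] 10.57
-0.074 -0.071 [-1.2  9.9  1.5] 10.82
[]
0 ((0.0, 0.0), (0.0, 0.0), 0.0)
```

View pics/top2.png

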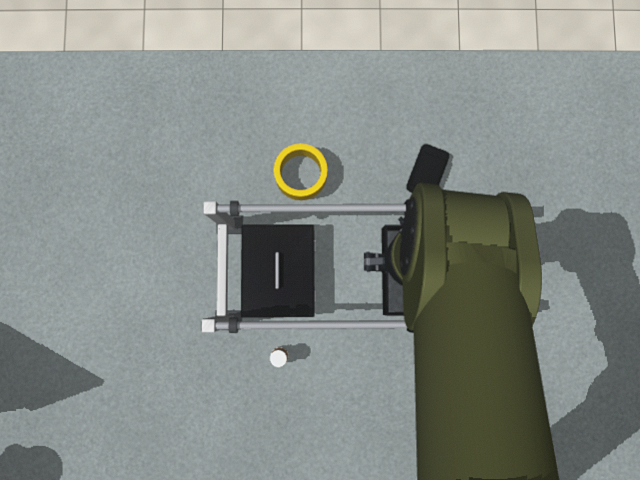

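The top view shows the arm covering the bin. The bystanders haven't moved: tape (300,171), mouse (428,172), jar (278,357). The tip stopped at y = -0.071 with a sharp force rise, which puts the bin centre at -0.1375, as predicted. Next I'll back off, rise, check the tab and go behind it.

Run:
```python
from h import *
ctrl.movel([.534,-.055,.215],max_speed=.1)
ctrl.movel([.534,-.02,.40],max_speed=.25)
im,d=vision.grab_frame("scene"); cv2.imwrite("pics/scene2.png",im)
r=models.masks_of("scene","latch_tab"); P=cloud("scene",d)
for k in r[:2]:
    q=P[k["mask"]&(d>0)]; q=q[(q[:,2]>.25)&(q[:,2]<.29)]; print(k["p"],k["point"],len(q),np.median(q,0),q.min(0),q.max(0))
z=P[...,2]; q=P[(z>.238)&(z<.25)&(P[...,1]<-.07)&(P[...,1]>-.21)&(P[...,0]>.45)&(P[...,0]<.598)&(d>0)]
print("rim",len(q),cv2.minAreaRect(q[:,:2].astype(np.float32)))
print(get_state()["time"],ctrl.ik([.64,-.1375,.262],[0,0,1,0]))
```

```text
0.68 [220.8, 218.2] 301 [ 0.60775549 -0.13382763  0.27133699] [ 0.60249589 -0.15418554  0.25003281] [ 0.60961448 -0.11804838  0.28728626]
  return _methods._mean(a, axis=axis, dtype=dtype,
  ret = um.true_divide(
Traceback (most recent call last):
ValueError: zero-size array to reduction operation minimum which has no identity
```

View pics/scene2.png

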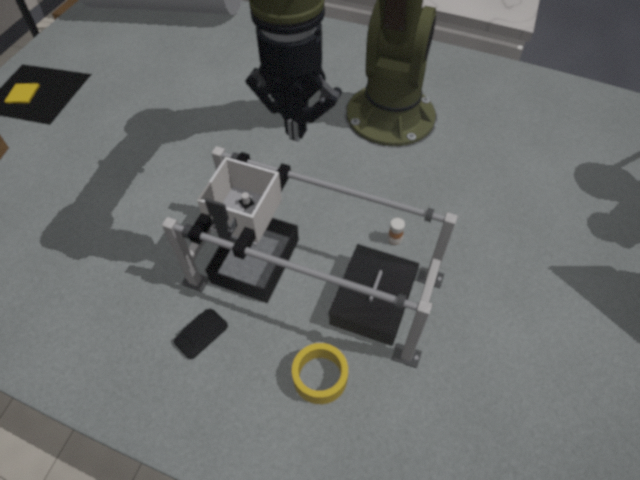

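The bin sits at the right-hand stop over the open case with its floor shut. The tab is at pixel (220,218), y ≈ -0.136, with its far face at x ≈ 0.607. Now I'll go behind the tab and pull.

Run:
```python
from h import *
y=-.1365
ctrl.movel([.648,y,.40],max_speed=.25)
ctrl.movel([.648,y,.263],max_speed=.2)
b=get_state()["contact_force"]; print(get_state()["time"],b,get_state()["tcp_pos"])
x=.648
while x>.598:
    x-=.008 if x>.628 else .003
    ctrl.movel([x,y,.263],max_speed=.06)
    s=get_state(); f=s["contact_force"]-b
    print(round(x,3),s["tcp_pos"].round(4),f.round(1),round(s["time"],2))
    if f[0]>8: break
ctrl.pause(.5)
im,d=vision.grab_frame("scene"); cv2.imwrite("pics/scene3.png",im)
print(get_state()["contact_force"]-b)
```

```text
13.8917 [-1.22441345 -0.75380296  0.55971251] [ 0.64846224 -0.13609159  0.26476594]
0.64 [ 0.6402 -0.1367  0.2644] [ 0.7  1.7 -1.3] 14.18
0.632 [ 0.632  -0.1366  0.2633] [ 1.5 -0.1 -0.6] 14.46
0.624 [ 0.624  -0.1366  0.2632] [1.8 0.9 0.1] 14.74
0.621 [ 0.621  -0.1365  0.263 ] [ 1.9  0.9 -0.7] 14.99
0.618 [ 0.6182 -0.1364  0.263 ] [ 1.8  0.5 -1.6] 15.24
0.615 [ 0.6151 -0.1365  0.2632] [ 3.9  1.8 -1. ] 15.49
0.612 [ 0.6119 -0.1364  0.2631] [ 3.5  1.4 -0.7] 15.74
0.609 [ 0.609  -0.1365  0.263 ] [ 4.2  0.9 -1.6] 15.99
0.606 [ 0.606  -0.1365  0.263 ] [ 4.8  1.5 -1.7] 16.24
0.603 [ 0.6032 -0.1365  0.2631] [ 6.3  0.7 -1.1] 16.49
0.6 [ 0.6002 -0.1365  0.2631] [ 6.3  0.9 -1.2] 16.74
0.597 [ 0.5991 -0.1364  0.2636] [10.   0.9 -2.7] 16.99
[10.24007112  0.36080368 -3.24907058]
```

View pics/scene3.png

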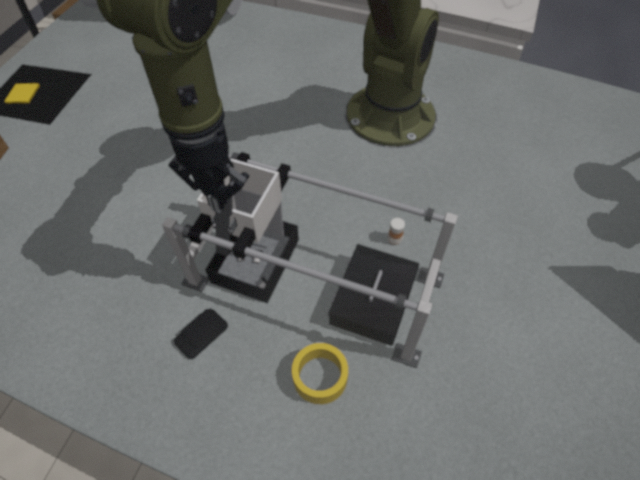

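The latch is at its stop and the feet appear in the case, around (258,262). Now I'll release, retreat clear and check.

Run:
```python
from h import *
ctrl.movel([.645,-.1365,.264],max_speed=.08)
ctrl.movel([.645,-.1365,.40],max_speed=.25)
ctrl.movel([.50,.15,.42],max_speed=.3)
im,d=vision.grab_frame("scene"); P=cloud("scene",d)
for k in models.masks_of("scene","foot0"):
    q=P[k["mask"]&(d>0)]; print(round(k["p"],2),k["point"],np.median(q,0).round(3))
a=cv2.resize(im[140:320,130:340],None,fx=3,fy=3,interpolation=cv2.INTER_CUBIC)
t,d2=vision.grab_frame("top"); P=cloud("top",d2)
for k in models.masks_of("top","foot0"):
    q=P[k["mask"]&(d2>0)]; print("top",round(k["p"],2),k["point"],np.median(q,0).round(3))
cv2.imwrite("pics/a.png",a); cv2.imwrite("pics/b.png",cv2.resize(t[190:340,340:520],None,fx=3.5,fy=3.5,interpolation=cv2.INTER_CUBIC))
z=P[...,2]; q=P[(z>.262)&(z<.295)&(P[...,0]>.585)&(P[...,0]<.63)&(P[...,1]<-.1)&(P[...,1]>-.18)&(d2>0)]
print("tab",len(q),cv2.minAreaRect(q[:,:2].astype(np.float32)) if len(q) else 0); print(get_state()["time"])
```

```text
0.59 [262.0, 282.2] [ 0.586 -0.091  0.022]
0.46 [258.0, 258.5] [ 0.541 -0.126  0.016]
top 0.56 [432.0, 265.3] [ 0.538 -0.167  0.021]
top 0.52 [415.7, 271.5] [ 0.527 -0.136  0.022]
tab 156 ((0.6040222644805908, -0.13607124984264374), (0.005552326794713736, 0.03383804112672806), 0.13854782283306122)
20.4083
```

View pics/a.png

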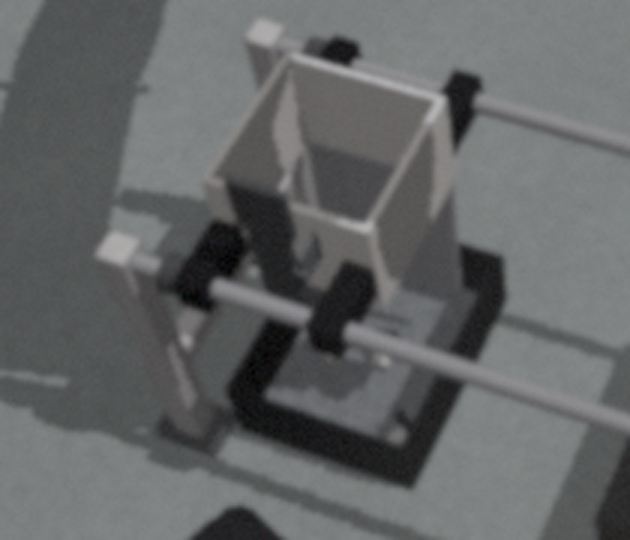

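View pics/b.png

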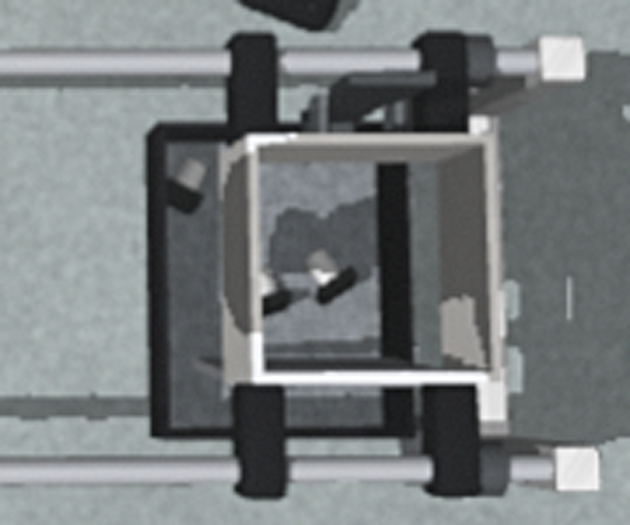

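All three feet lie in the open case, at (185,185), (330,275) and (275,292) in the top crop. The floor plate hangs down on the near side, the bin is at the stop (tab y = -0.136), and the arm is clear.

```bash
python3 -c "
from station import ticket
print(ticket.close_job())"
```

```text
the job is handed in; nothing more can be done
None
```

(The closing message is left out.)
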